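Feed the slim cell under the weld bridge

ROBOT

A 6-joint arm with a two-finger parallel gripper is mounted at the origin on the work surface. World frame = base frame: x ahead of the robot, y to its left, z up, the work surface at z = 0. Lengths are in mm, angles in rad, forces in N, time in s.
With the tool pointing down it reaches from about 275 to 825 mm from the base axis. Payload 5.2 kg.
Tool frame: the origin (TCP) lies midway between the tips of the shut fingers; the grasp point (between the pads) lies 19 mm behind it; y points along the fingers, z is the direction in which the jaws open and shut, and the axes are right-handed (so a half turn about y gives the same grasp; the last joint's range is limited). The gripper opens to 93 mm and grips with 3 to 60 N. Pads are 15 mm wide; open, the fingers measure 128 mm over their backs; the gripper's body (75 mm by 188 mm) begins 65 mm behind the grasp point.
Start: joints at [0.899, 0.259, 1.535, -0, 1.348, -0.203], TCP at [248.479, 490.676, 218.653] pointing down, gripper open.
Joint ranges: [-3.14, 3.14], [-0.91, 2.08], [0.19, 2.58], [-1.22, 4.36], [0.22, 2.71], [-3.12, 3.12]. Speed limits (rad/s): [2.57, 2.57, 3.14, 3.14, 3.14, 3.14].

INTERFACE

Orientations are given as [roll, pitch, yaw] about the fixed x, y, z axes, in that order (R = Rz(yaw) Ry(pitch) Rx(roll)).
In Python, from cell import robot gives the robot as it stands.
- The arm moves only by the tool apply_moves, never from a script. Its arguments are lists of equal length, an entry for each row: "slide": the shift along the world's x, y, z in m, a list of three; "angular": the turn, a rotation vector about the world's x, y, z in degrees, a list of three; "jaw": the opening in per cent of the stroke, from 0 (shut) to 100 (fully open). In form: {"slide": [[tx, ty, tz], ...], "angular": [[ax, ay, az], ...], "jaw": [jaw, ...]}. A call has 1 to 12 rows; each row is the pose to reach, as a shift and turn from the pose measured when the call began; what a row does not reach only later rows make up. A row lasts 1/8 s, in which the tool goes at most 62.5 mm and 10.7 degrees, less where a joint would pass 70% of its speed; a pose out of reach is approached as far as the arm can. A call with a gripper value outside its range is refused whole. The fingers move at their own pace and stop on an object; "force" is the grip in N (left out, the last holds). Time passes only in rows, so rows that repeat a pose let the fingers close. It gives the time, the measured TCP pose, the force and the opening at its end, in the units of the state.
- robot.read_state(): the state, without advancing time (a new reading comes with each control period).
- robot.camera(name): name is "side" or "top"; returns a dict with "frame" (400x640x3 uint8, red, green, blue), "z_map" (400x640 float32, mm along the optical axis (not along the pixel's ray), 0 where there is no reading), "camera_matrix" (3x3 intrinsics, pixels), "extrinsics" (4x4, takes a point from world to camera coordinates). Camera axes: x right, y down, z forward; pixel columns grow to the right and rows downward; lengths in mm; the calibration is good to about 2 mm. A picture is of the moment at which its call begins.
- robot.hand_in(): hands the job in, once; it reports no verdict.
Trained networks look in the newest picture that a camera, given by its name, has taken for a name from the list of things; names that differ only in an ending like _2 or _b are one class to them, and where a whole thing is asked for, a point or a joint stands for the part that bears it (a point fixed in the world has none). Each returns a list of dicts, best first, with "conf" (0 to 1); they miss things now and then, are a little off and sometimes report something else, mostly with a low value. They report only what shows in the picture. A call takes as long as a camera call.
- robot.look_for(camera, query): "bbox" ([left, top, width, height] in pixels, round what is visible of it).
- robot.cut_out(camera, query): "mask" (400x640 bool, what is visible of it) and "bbox" ([left, top, width, height] in pixels, round what is visible of it).
The state is a dict: "t": time; "q": joint angles; "dq": joint speeds; "tau": joint torques, N m; "ee_pos": TCP position; "eef_rot": TCP orientation; "wrist_force": force on the tool from outside, world axes, zero at the start; "torque": the same for the moment, N m; "gripper_width": opening from 0.0 (shut) to 1.0 (fully open).
Only numpy, scipy, OpenCV 4.12 (cv2) and the standard library are available. Lean on these libraries where they do the work, as an engineer would, in place of code of your own. Each camera call takes 0.05 s, during which the arm holds its last target.

TASK

Load the slim, low battery cell into the weld fixture: stand it upright in the open end of the guide lane, slide it lengthwise along the lane and under the bridge until its front meets the end stop, and let go of it there. Either end of the cell may go first. Leave the tall cell and the thick cell where they stand.

Things in the scene. Friction and masses are not known exactly. Their poses are not given: they have to be found in the camera images.
- slim_cell_center (a point): Centre (half-way up) of the slim, low battery cell: a bare aluminium block standing loose on the table, with two small round terminals on top (5 mm high, 72 mm apart along x). 110 long (x) x 30 wide (y) x 64 high (z up) without the terminals, about 0.4 kg. Works the same end for end; can be held 35 mm off its centre.
- nest (a point): Seat of the slim cell's centre in the weld fixture (fixed). x: feed direction along the lane, to the 40 high end stop with its face at x +55; z up. Lane floor 32 mm below this point, 54 wide between rails 8 high and 8 thick, open from x -195. Bridge across at x +22 to +52: underside 51 above this point, 22 thick with bushes, posts at y 46 to 60 either side. Hold the cell's rear, clear of it.
- tall_cell_center (a point): Centre of the tall cell, a bystander: the same aluminium look, 110 (x) x 30 (y) x 125 high, standing loose on the table. Leave it alone.
- thick_cell_center (a point): Centre of the thick cell, a bystander: the same aluminium look, 110 (x) x 56 (y) x 64 high, standing loose on the table. Leave it alone.

How it is judged (in metres and radians):
At the end, for the whole second after the job is handed in: The slim cell stands upright (within 7 degrees) and at rest on the lane floor (centre height within 6 mm), between the rails (within 15 mm sideways and 12 degrees of the lane's direction, either end first), its front under the bridge and within 12 mm of the end stop, released (x of slim_cell_center in the frame of nest between -0.012 and 0.012 m and y of slim_cell_center in the frame of nest between -0.015 and 0.015 m and z of slim_cell_center in the frame of nest between -0.006 and 0.006 m and angle between the x axis of slim_cell_center and the x axis of nest, either way round below 0.21 rad and angle between slim_cell_center's own z axis and vertical below 0.12 rad and linear speed of slim_cell below 0.02 m/s); the robot touches nothing.
It fails at once if the tall cell was moved more than 25 mm (distance of tall_cell_center from where it was at the start of the episode above 0.025 m).
It fails at once if the thick cell was moved more than 25 mm (distance of thick_cell_center from where it was at the start of the episode above 0.025 m).
It also fails if it takes over 46 s, if anything falls off the work surface, if the arm or the gripper's body presses on something with over 40 N, if the wrist force passes 120 N, or if a joint passes its speed limit or range.

## Working session

There is one attempt and no reset: what is moved stays moved. The work goes in short steps, Python scripts to look and compute and a tool call to move; the robot and the scene stay as the last step left them, time stands still between calls to the robot, and variables do not carry over. Pictures are saved under pics/ and viewed, and the job is handed in when it is done.

Besides the shell and the picture viewer there is one more tool, called as a command line: name --argument value ..., lists and objects as JSON in quotes. apply_moves: Moves the arm, as the interface text tells. Its arguments: {"type":"object","properties":{"slide":{"type":"array"},"angular":{"type":"array"},"jaw":{"type":"array"},"force":{"type":"number"}},"required":["slide","angular","jaw"]}

```bash
ls; mkdir -p pics
python3 - <<'E'
from cell import robot
import cv2,numpy as np,pickle
print(robot.read_state())
d={}
for c in("side","top"):
    im=robot.camera(c); d[c]=im
    cv2.imwrite(f"pics/{c}0.png",im["frame"][:,:,::-1])
    print(c,im["camera_matrix"],im["extrinsics"])
    for n in("slim_cell_center","tall_cell_center","thick_cell_center"):
        r=robot.cut_out(c,n); d[c,n]=r
        print(c,n,[(round(x["conf"],2),x["bbox"]) for x in r])
pickle.dump(d,open("d0.pkl","wb"))
E
```

```text
pics
{'t': 0.0, 'q': array([ 8.99176999e-01,  2.59324012e-01,  1.53605492e+00,  3.91609903e-06,
        1.34795075e+00, -2.02782884e-01]), 'dq': array([-0.00027171, -0.00057481, -0.00079189,  0.00117449,  0.00102973,
        0.00081889]), 'tau': array([-2.11880586e-03, -4.37310612e+01, -2.83991933e+01,  7.15815648e-02,
        4.16736631e-02, -5.86591273e-05]), 'ee_pos': array([248.15746651, 490.25412308, 217.83920025]), 'eef_rot': array([-1.57249700e+00,  3.53570417e-04, -4.68837613e-01]), 'wrist_force': array([ 0.00455534, -0.70692553,  0.14808413]), 'torque': array([ 0.00484274,  0.00378751, -0.02929322]), 'gripper_width': 1.0002461109807101}
side [[372.27956755   0.         319.55284999]
 [  0.         372.27956755 208.50973671]
 [  0.           0.           1.        ]] [[ 9.92711385e-01 -1.18348490e-01  2.27539216e-02 -5.68442005e+02]
 [-5.42848574e-02 -6.07677612e-01 -7.92326369e-01  5.07662037e+01]
 [ 1.07597678e-01  7.85316213e-01 -6.09673015e-01  9.17236583e+02]
 [ 0.00000000e+00  0.00000000e+00  0.00000000e+00  1.00000000e+00]]
side slim_cell_center [(0.7, [258.4, 317.7, 68.9, 43.0]), (0.45, [330.2, 235.6, 57.2, 54.2]), (0.21, [247.9, 214.6, 53.7, 61.6])]
side tall_cell_center [(0.89, [248.0, 216.2, 54.4, 61.1])]
side thick_cell_center [(0.86, [326.1, 237.0, 62.2, 54.4])]
top [[394.91697724   0.         317.74363803]
 [  0.         394.91697724 196.48015462]
 [  0.           0.           1.        ]] [[-1.29804946e-02 -9.99685330e-01 -2.14650501e-02 -5.85126509e+01]
 [-9.90354701e-01  1.58149291e-02 -1.37649749e-01  5.67352301e+02]
 [ 1.37945903e-01  1.94712515e-02 -9.90248352e-01  9.38253518e+02]
 [ 0.00000000e+00  0.00000000e+00  0.00000000e+00  1.00000000e+00]]
top slim_cell_center [(0.55, [431.7, 202.0, 23.7, 49.8])]
top tall_cell_center [(0.79, [345.2, 213.1, 34.4, 48.2])]
top thick_cell_center [(0.57, [355.6, 145.2, 38.8, 47.7]), (0.27, [433.0, 205.2, 23.2, 46.8])]
```

View pics/side0.png

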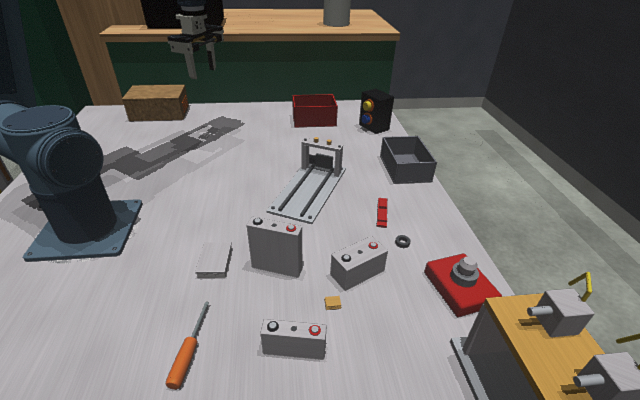

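View pics/top0.png

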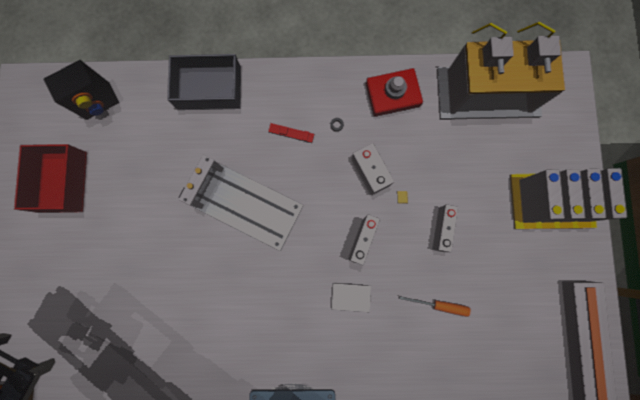

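```bash
cat > h.py <<'E'
import numpy as np,cv2,pickle
def cloud(im):
    z=im["z_map"].astype(float);K=im["camera_matrix"];T=im["extrinsics"]
    v,u=np.mgrid[:400,:640]
    p=np.stack([(u-K[0,2])/K[0,0]*z,(v-K[1,2])/K[1,1]*z,z],-1)
    w=(p-T[:3,3])@T[:3,:3]
    w[z<=0]=np.nan
    return w
def proj(im,P):
    c=np.asarray(P)@im["extrinsics"][:3,:3].T+im["extrinsics"][:3,3]
    q=c@im["camera_matrix"].T
    return q[...,:2]/q[...,2:]
E
python3 - <<'E'
from h import *
d=pickle.load(open("d0.pkl","rb"))
for c in("side","top"):
    w=cloud(d[c])
    for n in("slim_cell_center","tall_cell_center","thick_cell_center"):
        m=d[c,n][0]["mask"]&~np.isnan(w[...,0]); p=w[m]
        zt=np.percentile(p[:,2],95)
        # top surface
        hi=np.percentile(p[:,2],[5,50,90,97])
        H={"s":64,"t":64}.get(n[0]); H=125 if n.startswith("tall") else 64
        t=p[abs(p[:,2]-H)<5]
        r=cv2.minAreaRect(t[:,:2].astype(np.float32))
        print(c,n,hi.round(1),len(t),r)
    # fixture
    if c=="top": box=(slice(150,255),slice(170,310))
    else: box=(slice(130,225),slice(262,352))
    q=w[box].reshape(-1,3); q=q[~np.isnan(q[:,0])]
    print(np.histogram(q[:,2],bins=np.arange(-6,140,3)))
# top crop enlarged
for c,(a,b) in {"top":((145,260),(165,315)),"side":((125,230),(255,355))}.items():
    f=d[c]["frame"][a[0]:a[1],b[0]:b[1],::-1]
    cv2.imwrite(f"pics/{c}fix.png",cv2.resize(f,None,fx=5,fy=5,interpolation=cv2.INTER_CUBIC))
E
```

```text
side slim_cell_center [ 6.2 55.5 65.3 67.9] 1021 ((480.96783447265625, -378.3862609863281), (31.93575668334961, 110.30706787109375), 77.6754150390625)
side tall_cell_center [  9.8  80.7 125.2 126.9] 582 ((455.57464599609375, -175.69935607910156), (31.633216857910156, 109.77806091308594), 67.51551818847656)
side thick_cell_center [ 5.9 58.7 64.9 66.3] 1006 ((631.2369995117188, -206.08065795898438), (110.45594787597656, 58.328773498535156), 26.675430297851562)
(array([  26, 2343, 2567,  156, 1556,  462,  152,  277,   35,   34,   41,
         50,   26,   26,   25,   27,   26,   48,   25,   11,   14,   10,
         16,   16,   12,   13,   14,   14,   10,   14,   15,    9,   25,
         41,   39,  165,   34,   12,    8,   18,    1,    0,    0,   99,
         14,    0,    0,    0]), array([ -6,  -3,   0,   3,   6,   9,  12,  15,  18,  21,  24,  27,  30,
        33,  36,  39,  42,  45,  48,  51,  54,  57,  60,  63,  66,  69,
        72,  75,  78,  81,  84,  87,  90,  93,  96,  99, 102, 105, 108,
       111, 114, 117, 120, 123, 126, 129, 132, 135, 138]))
top slim_cell_center [ 1.3 62.9 66.8
[... 313 characters left out ...]
 ((633.3997802734375, -202.02685546875), (110.2049789428711, 56.76136016845703), 26.76399040222168)
(array([  89, 2238, 5097, 1583, 1868, 2065,  299,  372,  180,   14,   11,
          9,   11,    6,    5,    5,    8,    6,    5,    4,    5,    7,
          6,    3,    5,    7,    3,    8,    6,    4,    2,    6,   11,
         21,   37,  226,  315,   34,    5,   24,   26,    8,    0,    0,
          0,    0,    0,    0]), array([ -6,  -3,   0,   3,   6,   9,  12,  15,  18,  21,  24,  27,  30,
        33,  36,  39,  42,  45,  48,  51,  54,  57,  60,  63,  66,  69,
        72,  75,  78,  81,  84,  87,  90,  93,  96,  99, 102, 105, 108,
       111, 114, 117, 120, 123, 126, 129, 132, 135, 138]))
```

View pics/topfix.png

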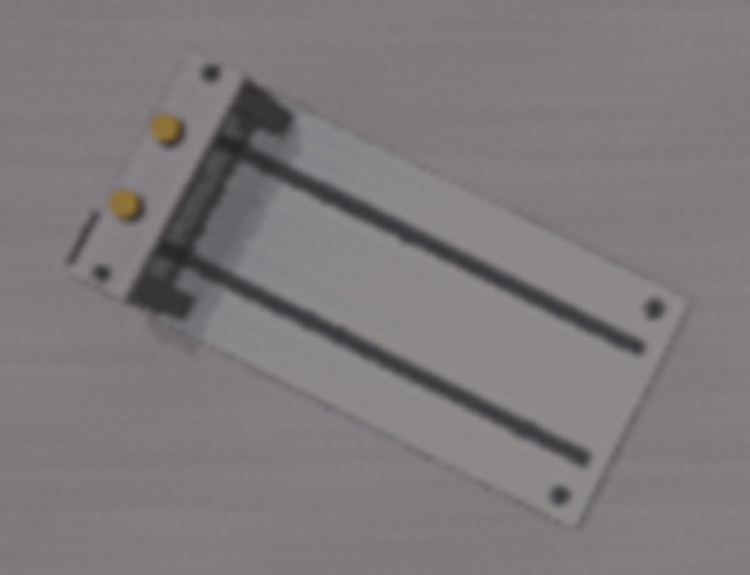

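View pics/sidefix.png

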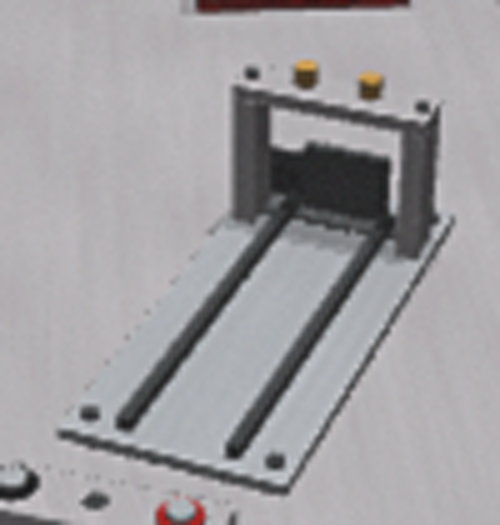

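Run:
```python
from h import *
d=pickle.load(open("d0.pkl","rb"))
polys={"top":[(205,170),(296,213),(284,240),(197,196)],"side":[(315,172),(338,172),(306,219),(276,215)]}
def ray(im,uv,z):
    K=im["camera_matrix"];T=im["extrinsics"];R=T[:3,:3]
    C=-R.T@T[:3,3]
    dd=np.c_[(uv[:,0]-K[0,2])/K[0,0],(uv[:,1]-K[1,2])/K[1,1],np.ones(len(uv))]@R
    return C+dd*((z-C[2])/dd[:,2])[:,None]
for c in("top","side"):
    im=d[c]; w=cloud(im)
    pm=np.zeros((400,640),np.uint8); cv2.fillPoly(pm,[np.array(polys[c],np.int32)],1)
    g=cv2.cvtColor(im["frame"],cv2.COLOR_RGB2GRAY).astype(float)
    m=pm>0
    print(c,"gray pct",np.percentile(g[m],[5,20,50,80]))
    light=m&(g>np.percentile(g[m],60)); print("floor z",np.nanmedian(w[light][:,2]))
    # table nearby
    dil=cv2.dilate(pm,np.ones((61,61)))>0
    q=w[dil]; q=q[abs(q[:,2])<5]; print("table z",np.nanmedian(q[:,2]))
    med=np.median(g[m])
    wt=np.clip(med*0.8-g,0,None)*m
    n,lab=cv2.connectedComponents((wt>0).astype(np.uint8))
    for k in range(1,n):
        vv,uu=np.nonzero(lab==k)
        if len(vv)<40: continue
        P=ray(im,np.c_[uu,vv].astype(float),16.)
        l=cv2.fitLine(P[:,:2].astype(np.float32),cv2.DIST_HUBER,0,.01,.01).ravel()
        dr=l[:2]; 
        if dr[1]<0: dr=-dr
        s=P[:,:2]@dr; 
        print(" comp",len(vv),"pt",l[2:].round(1),"yaw deg",np.degrees(np.arctan2(dr[1],dr[0])).round(2),"s",s.min().round(1),s.max().round(1),"off",(l[2:]@np.array([-dr[1],dr[0]])).round(1))
```

```text
top gray pct [ 61.  78. 135. 137.]
floor z 8.950941389527804
table z 1.115260020774378
 comp 965 pt [556.1 146.9] yaw deg 54.96 s 289.2 544.2 off -371.0
side gray pct [ 61. 120. 175. 178.]
floor z 7.973323749571023
table z 0.010868997692618395
 comp 279 pt [572.1  83. ] yaw deg 62.44 s 227.1 465.7 off -468.8
```

```bash
cat > fit.py <<'E'
from h import *
from scipy.optimize import minimize
from scipy.ndimage import map_coordinates
d=pickle.load(open("d0.pkl","rb"))
def world(pose,P):
    x,y,a=pose; R=np.array([[np.cos(a),-np.sin(a),0],[np.sin(a),np.cos(a),0],[0,0,1]])
    return P@R.T+[x,y,40]
def grid(xs,ys,z): return np.array([(x,y,z) for x in xs for y in ys],float)
zr=-24
X=np.arange(-192,-20,2.)
dark=np.r_[grid(X,[-33,-31,-29],zr),grid(X,[29,31,33],zr)]
lightin=np.r_[grid(X,[-18,-10,0,10,18],-32),grid(X,[-46,46],-32)]
pre=np.r_[grid([-204,-201,-198],[-33,-31,-29,29,31,33],-32)]
post=np.r_[grid([-192,-189,-186],[-33,-31,-29,29,31,33],zr)]
def fit(c,p0):
    im=d[c]; g=cv2.cvtColor(im["frame"],cv2.COLOR_RGB2GRAY).astype(float)
    def s(p,P):
        q=proj(im,world(p,P)); return map_coordinates(g,[q[:,1],q[:,0]],order=1).mean()
    f=lambda p: s(p,dark)-s(p,lightin)+.7*(s(p,post)-s(p,pre))
    best=None
    for dx in range(-20,21,10):
      for dy in range(-20,21,10):
        for da in(-.08,0,.08):
          r=minimize(f,p0+np.array([dx,dy,da]),method="Nelder-Mead",options=dict(initial_simplex=p0+np.array([dx,dy,da])+np.array([[0,0,0],[8,0,0],[0,8,0],[0,0,.05]])))
          if best is None or r.fun<best.fun: best=r
    return best
if __name__=="__main__":
    for c,box in(("top",(slice(145,260),slice(165,315))),("side",(slice(125,230),slice(255,355)))):
        w=cloud(d[c]); q=w[box].reshape(-1,3); t=q[(q[:,2]>96)&(q[:,2]<108)]
        r=cv2.minAreaRect(t[:,:2].astype(np.float32)); print(c,"bridge",r)
    # initial: bridge centre top
        ctr=np.array(r[0]); 
        a=np.radians(63); p0=np.array([*(ctr-37*np.array([np.cos(a),np.sin(a)])),a])
        b=fit(c,p0); print(c,p0,b.x,np.degrees(b.x[2]),b.fun)
        im=d[c]; f=cv2.resize(im["frame"][box][:,:,::-1],None,fx=5,fy=5,interpolation=cv2.INTER_CUBIC)
        off=np.array([box[1].start,box[0].start])
        def dl(A,B,col):
            P=((proj(im,world(b.x,np.array([A,B],float)))-off+.5)*5).astype(int); cv2.line(f,tuple(map(int,P[0])),tuple(map(int,P[1])),col,1)
        for sy in(-1,1):
            for yy in(27,35): dl((-195,sy*yy,-24),(55,sy*yy,-24),(0,255,0))
            dl((-195,sy*27,-24),(-195,sy*35,-24),(0,0,255))
            for xx in(22,52):
                dl((xx,sy*46,-32),(xx,sy*46,51),(255,0,0))
        dl((55,-20,-32),(55,20,-32),(0,0,255)); dl((55,-20,8),(55,20,8),(0,0,255))
        for xx in(22,52): dl((xx,-60,61),(xx,60,61),(0,255,255))
        cv2.imwrite(f"pics/{c}ov.png",f)
E
python3 fit.py
```

```text
top bridge ((602.8661499023438, 216.5899658203125), (31.44973373413086, 119.10077667236328), 62.815650939941406)
top [586.06850141 183.62272443   1.09955743] [586.6616667  184.96300278   1.09727293] 62.869108101597824 -107.68529608744797
side bridge ((601.3733520507812, 212.01089477539062), (34.08890151977539, 120.53273010253906), 63.762996673583984)
side [584.57570356 179.04365338   1.09955743] [587.55119904 180.07323366   1.10253688] 63.1707101015601 -193.4949239372562
```

View pics/topov.png

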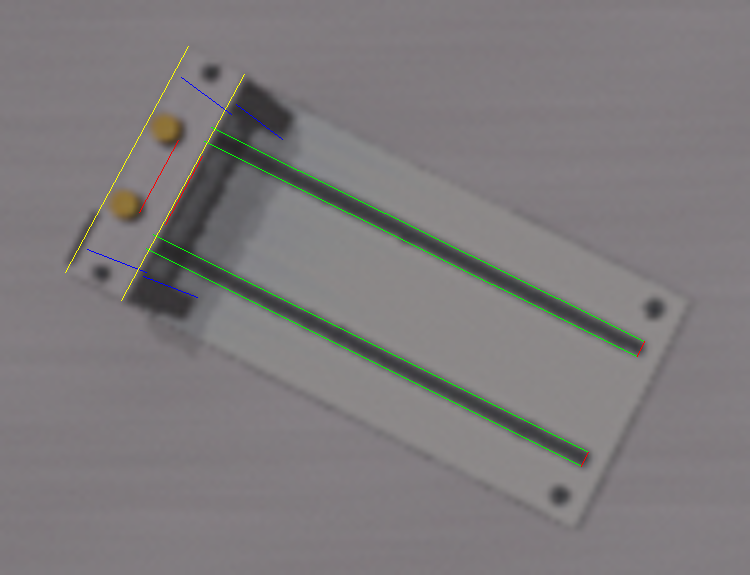

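View pics/sideov.png

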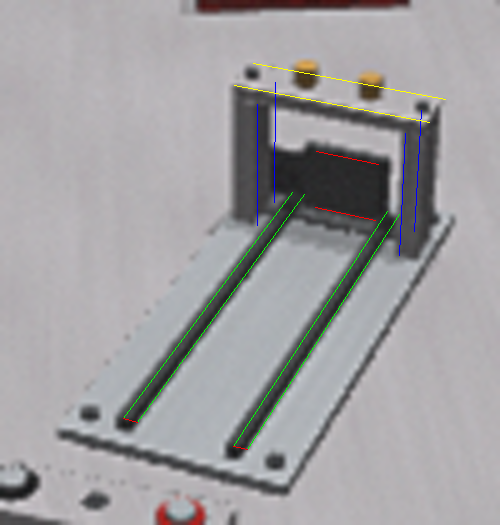

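apply_moves --slide '[[0.2,-0.859,-0.01],[0.2,-0.859,-0.01],[0.2,-0.859,-0.01],[0.2,-0.859,-0.01],[0.2,-0.859,-0.01],[0.2,-0.859,-0.01],[0.2,-0.859,-0.01],[0.2,-0.859,-0.01],[0.2,-0.859,-0.01],[0.2,-0.859,-0.01],[0.2,-0.859,-0.01],[0.2,-0.859,-0.01]]' --angular '[[0,0,14.9],[0,0,14.9],[0,0,14.9],[0,0,14.9],[0,0,14.9],[0,0,14.9],[0,0,14.9],[0,0,14.9],[0,0,14.9],[0,0,14.9],[0,0,14.9],[0,0,14.9]]' --jaw '[100,100,100,100,100,100,100,100,100,100,100,100]' --force 50

```text
t: 1.9
ee_pos: [418.1, -239.7, 210.3]
eef_rot: [-1.571, -0.001, -0.21]
wrist_force: [1.1, -0.0, 1.1]
gripper_width: 0.996
```

apply_moves --slide '[[0.03,-0.129,0],[0.03,-0.129,0],[0.03,-0.129,0],[0.03,-0.129,-0.09],[0.03,-0.129,-0.09],[0.03,-0.129,-0.09],[0.03,-0.129,-0.09]]' --angular '[[0,0,0],[0,0,0],[0,0,0],[0,0,0],[0,0,0],[0,0,0],[0,0,0]]' --jaw '[100,100,100,100,100,100,100]'

```text
t: 2.78
ee_pos: [448.8, -368.9, 121.8]
eef_rot: [-1.572, -0.002, -0.209]
wrist_force: [-0.2, 0.4, -0.1]
gripper_width: 0.998
```

Run:
```python
from cell import robot
import cv2
for c in("side","top"):
    im=robot.camera(c)
    f=im["frame"][:,:,::-1]
    f=f[150:400,180:460] if c=="side" else f[120:320,330:560]
    cv2.imwrite(f"pics/{c}1.png",cv2.resize(f,None,fx=2.4,fy=2.4,interpolation=cv2.INTER_CUBIC))
print(robot.read_state()["ee_pos"])
```

```text
[ 449.08858471 -369.37495476  122.39758668]
```

View pics/side1.png

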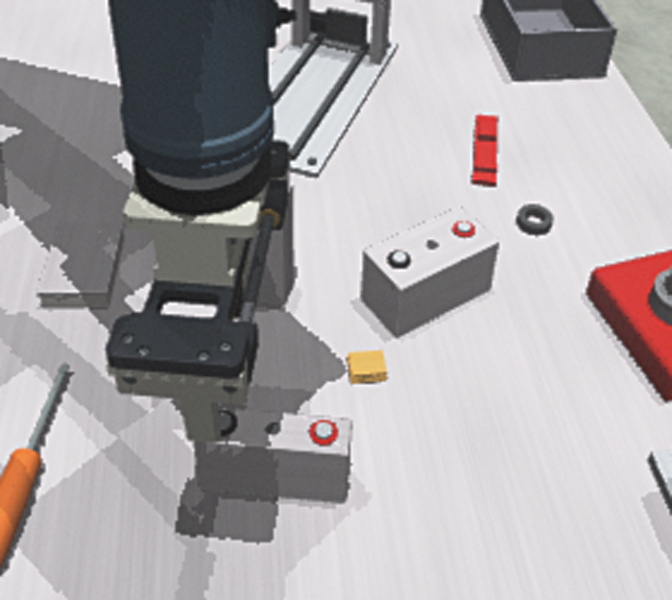

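View pics/top1.png

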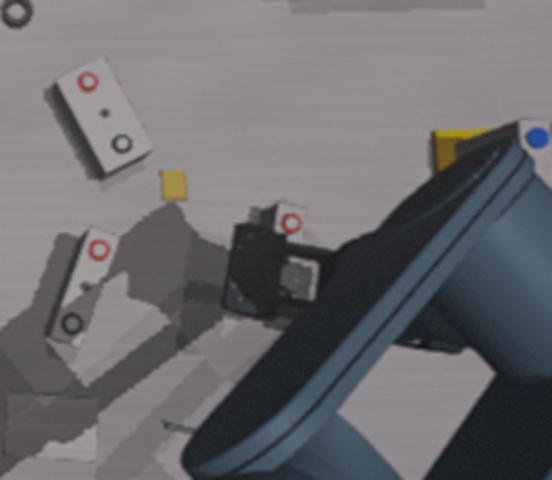

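apply_moves --slide '[[-0.001,0,-0.05],[-0.001,0,-0.085],[-0.001,0,-0.099],[-0.001,0,-0.099],[-0.001,0,-0.099],[-0.001,0,-0.099],[-0.001,0,-0.099],[-0.001,0,-0.099],[-0.001,0,-0.099],[-0.001,0,-0.099]]' --angular '[[0,0,0],[0,0,0],[0,0,0],[0,0,0],[0,0,0],[0,0,0],[0,0,0],[0,0,0],[0,0,0],[0,0,0]]' --jaw '[100,100,100,100,20,20,20,20,20,20]' --force 50

```text
t: 4.12
ee_pos: [448.1, -369.4, 23.4]
eef_rot: [-1.573, -0.004, -0.209]
wrist_force: [-0.7, 0.3, -0.1]
gripper_width: 0.4
```

apply_moves --slide '[[0,0,0],[0,0,0],[0,0,0],[0,0,0],[0,0,0.02],[0,0,0.02]]' --angular '[[0,0,0],[0,0,0],[0,0,0],[0,0,0],[0,0,0],[0,0,0]]' --jaw '[10,10,10,10,10,10]' --force 55

```text
t: 4.88
ee_pos: [448.6, -369.8, 44.1]
eef_rot: [-1.574, -0.005, -0.209]
wrist_force: [0.6, -0.6, -3.0]
gripper_width: 0.32
```

apply_moves --slide '[[0,0,0.05],[0,0,0.1],[0,0,0.15],[0,0,0.165],[0,0,0.165],[0,0,0.165]]' --angular '[[0,0,0],[0,0,0],[0,0,0],[0,0,0],[0,0,0],[0,0,0]]' --jaw '[10,10,10,10,10,10]'

```text
t: 5.62
ee_pos: [447.6, -368.7, 206.1]
eef_rot: [-1.571, -0.001, -0.209]
wrist_force: [-0.0, -1.2, -3.0]
gripper_width: 0.318
```

Run:
```python
from cell import robot
import cv2
for c in("side",):
    im=robot.camera(c)
    f=im["frame"][:,:,::-1]
    f=f[150:400,180:460] if c=="side" else f[120:320,330:560]
    cv2.imwrite(f"pics/{c}2.png",cv2.resize(f,None,fx=2.4,fy=2.4,interpolation=cv2.INTER_CUBIC))
print(robot.read_state())
```

```text
{'t': 5.675, 'q': array([-8.81479492e-01,  3.19711870e-01,  1.48180768e+00,  3.18675471e-04,
        1.33890995e+00, -2.24324119e+00]), 'dq': array([ 0.00114408, -0.00027541, -0.010305  ,  0.0014631 ,  0.00490962,
        0.00114565]), 'tau': array([ 3.71565716e-02, -4.96681881e+01, -3.00265503e+01,  7.50092935e-03,
       -7.13730929e-02,  5.09025449e-04]), 'ee_pos': array([ 447.62764939, -368.72342048,  206.16280189]), 'eef_rot': array([-1.57127816e+00, -1.10317164e-03, -2.09107416e-01]), 'wrist_force': array([ 0.63324698, -0.34013756, -3.06200418]), 'torque': array([-0.01870047,  0.12711454, -0.04233213]), 'gripper_width': 0.322758472082904}
```

View pics/side2.png

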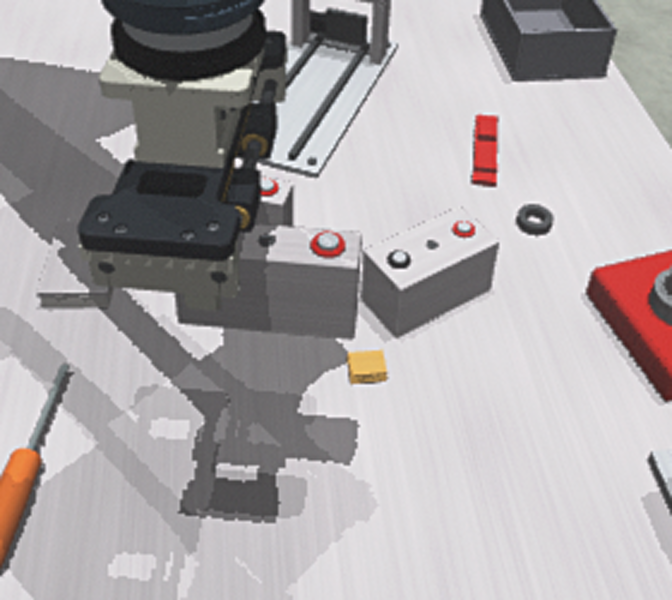

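apply_moves --slide '[[0.009,0.06,0],[0.017,0.12,0],[0.026,0.18,0],[0.034,0.24,0],[0.043,0.3,0],[0.051,0.36,0],[0.055,0.386,0],[0.055,0.386,0],[0.055,0.386,0],[0.055,0.386,0]]' --angular '[[0,0,0],[0,0,0],[0,0,0],[0,0,0],[0,0,0],[0,0,8],[0,0,16],[0,0,24],[0,0,32],[0,0,40]]' --jaw '[10,10,10,10,10,10,10,10,10,10]'

```text
t: 6.92
ee_pos: [501.6, 17.7, 204.2]
eef_rot: [-1.569, 0.002, 0.494]
wrist_force: [0.4, -0.7, -3.1]
gripper_width: 0.322
```

Run:
```python
from cell import robot
s=robot.read_state()
print(s["q"],s["ee_pos"],s["eef_rot"],s["gripper_width"])
```

```text
[-1.87537668e-01  1.84386387e-01  1.66761602e+00  3.04041741e-04
  1.29206991e+00 -2.25248515e+00] [501.62813036  17.69377101 204.1566159 ] [-1.56900705  0.00174143  0.49406869] 0.3215328496786121
```

apply_moves --slide '[[0.0014,0,0],[0.0014,0,0],[0.0014,0,0],[0.0014,0,0],[0.0014,0,0],[0.0014,0,0],[0.0014,0,-0.03],[0.0014,0,-0.06],[0.0014,0,-0.09],[0.0014,0,-0.09],[0.0014,0,-0.09]]' --angular '[[0,0,8],[0,0,16],[0,0,24],[0,0,32],[0,0,34.7],[0,0,34.7],[0,0,34.7],[0,0,34.7],[0,0,34.7],[0,0,34.7],[0,0,34.7]]' --jaw '[10,10,10,10,10,10,10,10,10,10,10]'

```text
t: 8.3
ee_pos: [503.6, 17.6, 114.8]
eef_rot: [-1.57, 0.002, 1.099]
wrist_force: [1.2, -0.3, -2.7]
gripper_width: 0.321
```

Run:
```python
from cell import robot
import cv2,pickle
d={}
for c in("side","top"):
    im=robot.camera(c);d[c]=im
    f=im["frame"][:,:,::-1]
    f=f[110:310,200:400] if c=="side" else f[140:290,165:400]
    cv2.imwrite(f"pics/{c}3.png",cv2.resize(f,None,fx=3,fy=3,interpolation=cv2.INTER_CUBIC))
pickle.dump(d,open("d3.pkl","wb"))
s=robot.read_state()
print(s["q"],s["ee_pos"],s["eef_rot"],s["gripper_width"])
```

```text
[-1.85876404e-01  2.74375572e-01  1.78711574e+00 -1.25349940e-03
  1.07981891e+00 -2.85555779e+00] [504.09870922  17.53508469 115.45636061] [-1.57137891e+00  9.81077167e-04  1.09947562e+00] 0.31908411821439064
```

View pics/side3.png

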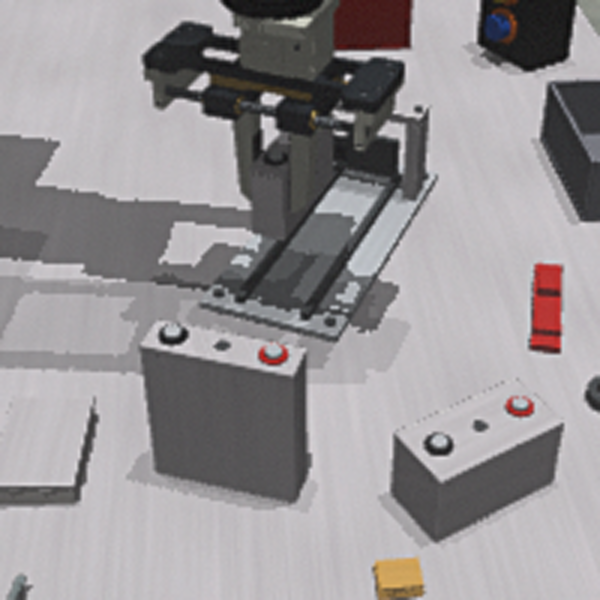

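View pics/top3.png

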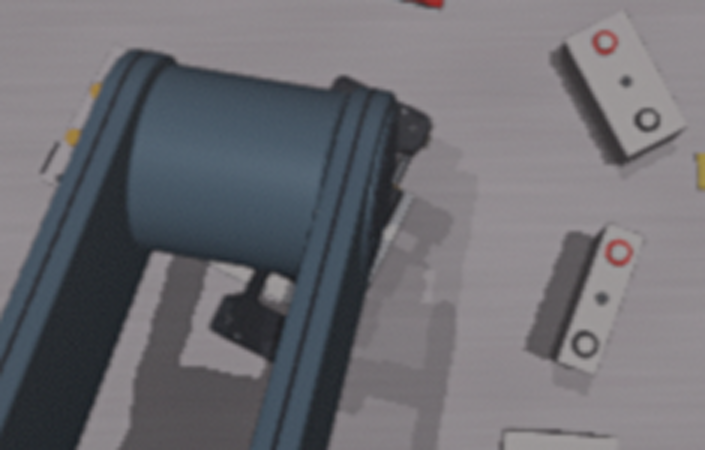

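apply_moves --slide '[[-0.001,0,-0.03],[-0.001,0,-0.06],[-0.001,0,-0.075],[-0.001,0,-0.082],[-0.001,0,-0.082],[-0.001,0,-0.082]]' --angular '[[0,0,0],[0,0,0],[0,0,0],[0,0,0],[0,0,0],[0,0,0]]' --jaw '[10,10,10,10,10,10]'

```text
t: 9.15
ee_pos: [504.0, 17.4, 34.4]
eef_rot: [-1.573, 0.0, 1.099]
wrist_force: [-0.6, 0.3, -2.8]
gripper_width: 0.32
```

Run:
```python
from cell import robot
import cv2
im=robot.camera("side")
cv2.imwrite("pics/side4.png",cv2.resize(im["frame"][120:240,230:370,::-1],None,fx=5,fy=5,interpolation=cv2.INTER_CUBIC))
s=robot.read_state()
print(s["q"],s["ee_pos"],s["eef_rot"],s["wrist_force"])
```

```text
[-1.86236730e-01  3.82776879e-01  1.87346247e+00 -1.42702136e-03
  8.83242989e-01 -2.85559827e+00] [503.90360727  17.39236819  34.3653985 ] [-1.57313210e+00  4.64637523e-04  1.09946917e+00] [-0.40946209  0.1063257  -2.88856873]
```

View pics/side4.png

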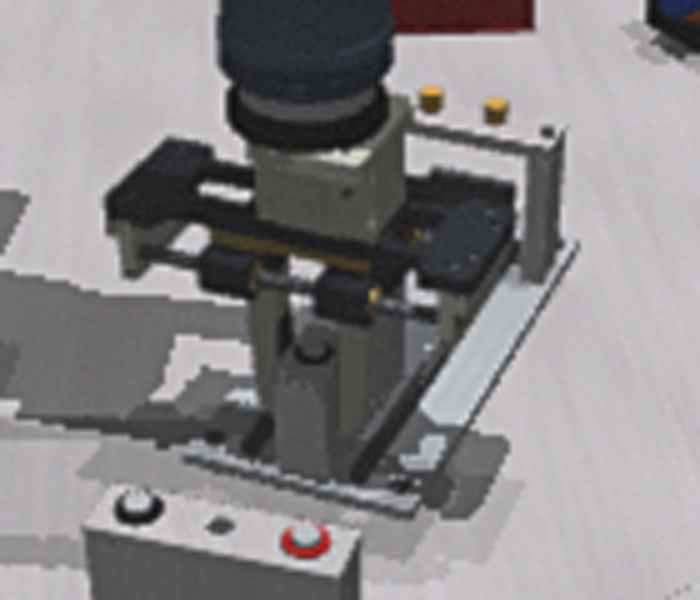

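apply_moves --slide '[[0,0,-0.002],[0.008,0.016,-0.002],[0.017,0.033,-0.002],[0.025,0.049,-0.002],[0.033,0.065,-0.002],[0.041,0.081,-0.002],[0.049,0.096,-0.002],[0.056,0.11,-0.002],[0.059,0.116,-0.002],[0.059,0.116,-0.002]]' --angular '[[0,0,0],[0,0,0],[0,0,0],[0,0,0],[0,0,0],[0,0,0],[0,0,0],[0,0,0],[0,0,0],[0,0,0]]' --jaw '[10,10,10,10,10,10,10,10,10,10]'

```text
t: 10.45
ee_pos: [562.9, 133.7, 32.2]
eef_rot: [-1.573, 0.001, 1.1]
wrist_force: [-0.2, -0.2, -2.4]
gripper_width: 0.322
```

Run:
```python
from cell import robot
import cv2
for c,b in(("side",(slice(110,230),slice(240,380))),("top",(slice(140,260),slice(165,325)))):
    im=robot.camera(c)
    cv2.imwrite(f"pics/{c}5.png",cv2.resize(im["frame"][b][:,:,::-1],None,fx=5,fy=5,interpolation=cv2.INTER_CUBIC))
s=robot.read_state()
print(s["q"],s["ee_pos"],s["eef_rot"],s["wrist_force"])
```

```text
[ 4.05550051e-02  4.92414442e-01  1.68893953e+00 -2.21393688e-03
  9.58992716e-01 -2.62838497e+00] [562.60359844 133.05466511  32.25150313] [-1.57277137e+00  9.69087139e-04  1.09941312e+00] [ 0.22559843 -0.58133188 -3.04521265]
```

View pics/side5.png

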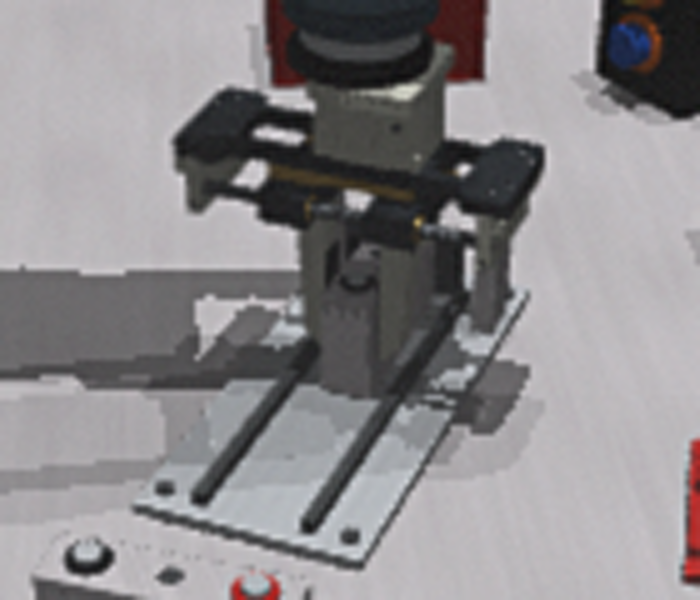

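View pics/top5.png

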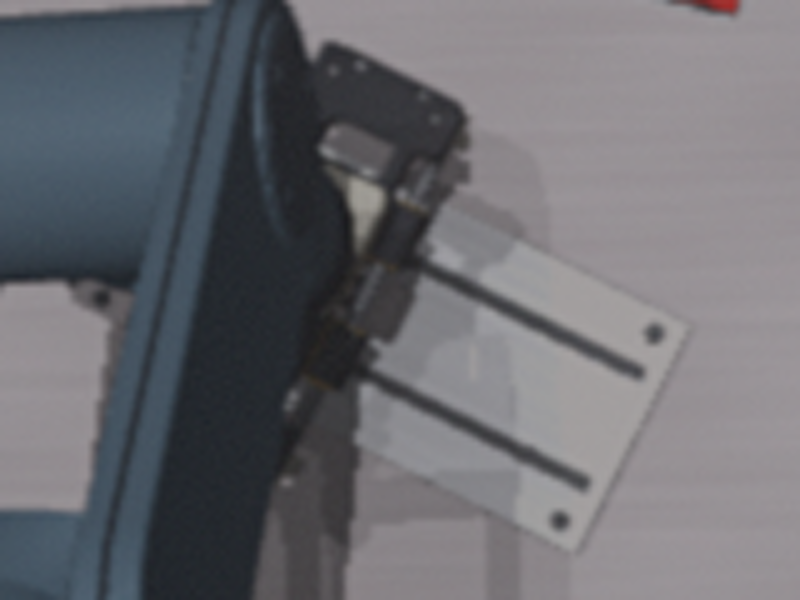

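apply_moves --slide '[[0.002,0.004,0],[0.004,0.008,0],[0.0055,0.0107,0],[0.0064,0.0125,0],[0.0073,0.0143,0],[0.0073,0.0143,0]]' --angular '[[0,0,0],[0,0,0],[0,0,0],[0,0,0],[0,0,0],[0,0,0]]' --jaw '[10,10,10,10,10,10]'

```text
t: 11.3
ee_pos: [569.9, 147.5, 32.2]
eef_rot: [-1.573, 0.001, 1.1]
wrist_force: [-0.6, -0.8, -2.8]
gripper_width: 0.321
```

apply_moves --slide '[[0.0005,0.0009,0],[0.0009,0.0018,0],[0.0014,0.0027,0],[0.0014,0.0027,0]]' --angular '[[0,0,0],[0,0,0],[0,0,0],[0,0,0]]' --jaw '[10,10,10,10]'

```text
t: 11.8
ee_pos: [570.9, 149.5, 32.3]
eef_rot: [-1.572, 0.002, 1.1]
wrist_force: [-2.7, -5.6, -0.1]
gripper_width: 0.32
```

apply_moves --slide '[[-0.0003,-0.0005,-0.0005],[-0.0003,-0.0005,-0.001],[-0.0003,-0.0005,-0.001],[-0.0003,-0.0005,-0.001],[-0.0003,-0.0005,-0.001],[-0.0003,-0.0005,-0.001],[-0.0003,-0.0005,-0.001],[-0.0003,-0.0005,-0.001],[-0.0003,-0.0005,-0.001],[-0.0003,-0.0005,-0.001],[-0.0003,-0.0005,-0.001]]' --angular '[[0,0,0],[0,0,0],[0,0,0],[0,0,0],[0,0,0],[0,0,0],[0,0,0],[0,0,0],[0,0,0],[0,0,0],[0,0,0]]' --jaw '[10,10,10,40,50,60,70,70,70,70,70]'

```text
t: 13.18
ee_pos: [570.6, 149.0, 31.3]
eef_rot: [-1.572, 0.002, 1.1]
wrist_force: [0.1, 0.1, 0.4]
gripper_width: 0.701
```

Released with no residual force. Now I'll retreat straight up, then away so the cameras can see.

apply_moves --slide '[[0,0,0.03],[0,0,0.08],[0,0,0.13],[0,0,0.18],[-0.05,-0.03,0.19],[-0.1,-0.06,0.19],[-0.15,-0.09,0.19],[-0.17,-0.12,0.19],[-0.17,-0.14,0.19],[-0.17,-0.14,0.19]]' --angular '[[0,0,0],[0,0,0],[0,0,0],[0,0,0],[0,0,0],[0,0,-8],[0,0,-16],[0,0,-24],[0,0,-24],[0,0,-24]]' --jaw '[70,70,70,70,70,70,70,70,70,70]'

```text
t: 14.42
ee_pos: [400.5, 8.1, 221.6]
eef_rot: [-1.573, 0.002, 0.678]
wrist_force: [-0.4, 0.6, -0.8]
gripper_width: 0.703
```

Run:
```python
from cell import robot
from h import *
d0=pickle.load(open("d0.pkl","rb"))
a=1.1; N={"top":(586.7,185.0),"side":(587.5,180.1)}
d={}
for c,b in(("side",(slice(110,230),slice(240,380))),("top",(slice(140,260),slice(165,325)))):
    im=robot.camera(c);d[c]=im
    cv2.imwrite(f"pics/{c}6.png",cv2.resize(im["frame"][b][:,:,::-1],None,fx=5,fy=5,interpolation=cv2.INTER_CUBIC))
    w=cloud(im)[b].reshape(-1,3)
    u=np.array([np.cos(a),np.sin(a)]);v=np.array([-u[1],u[0]])
    r=w[:,:2]-N[c]; x=r@u;y=r@v
    for lo,hi in((58,84),(68,77)):
        m=(abs(y)<28)&(x>-100)&(x<20)&(w[:,2]>lo)&(w[:,2]<hi)
        if m.sum()>10: print(c,lo,hi,m.sum(),"x",np.percentile(x[m],[1,99]).round(1),"y",np.percentile(y[m],[2,50,98]).round(1),"z",np.percentile(w[m,2],[5,50,95]).round(1),cv2.minAreaRect(np.c_[x[m],y[m]].astype(np.float32)))
    for n in("slim_cell_center","tall_cell_center","thick_cell_center"):
        print(c,n,[(round(q["conf"],2),q["bbox"]) for q in robot.look_for(c,n)][:2])
s=robot.read_state(); print(s["ee_pos"],s["q"])
```

```text
side 58 84 216 x [-58.5  18.7] y [-15.7  -3.7  14.3] z [60.5 71.2 74.5] ((-19.56451988220215, -0.5504493713378906), (32.211936950683594, 78.52191162109375), 88.289794921875)
side 68 77 158 x [-58.  19.] y [-15.2  -2.7  13.8] z [68.4 71.8 74.4] ((-19.652870178222656, -0.8502426147460938), (78.33365631103516, 30.714426040649414), 0.5281260013580322)
side slim_cell_center [(0.68, [303.9, 146.4, 26.4, 42.0])]
side tall_cell_center [(0.59, [248.2, 215.0, 52.1, 61.3])]
side thick_cell_center [(0.84, [329.4, 238.1, 59.1, 55.5]), (0.28, [304.6, 146.7, 25.5, 38.6])]
top 58 84 407 x [-56.8  19.1] y [-16.9  -2.1  11.9] z [69.7 73.4 77.2] ((-18.71196174621582, -2.597243309020996), (29.111249923706055, 77.0620346069336), 89.85114288330078)
top 68 77 373 x [-56.6  19.2] y [-16.9  -2.9  11.9] z [70.2 73.4 76.3] ((-18.642650604248047, -2.570919990539551), (29.085866928100586, 76.9047622680664), 89.78494262695312)
top slim_cell_center [(0.55, [203.0, 177.5, 37.2, 26.4])]
top tall_cell_center [(0.63, [347.9, 214.7, 33.9, 47.3])]
top thick_cell_center [(0.83, [352.9, 144.7, 40.6, 45.6])]
[400.67371387   9.50966154 221.13402808] [-0.25375257 -0.01931636  1.85097986 -0.00285052  1.31043702 -2.50564297]
```

View pics/side6.png

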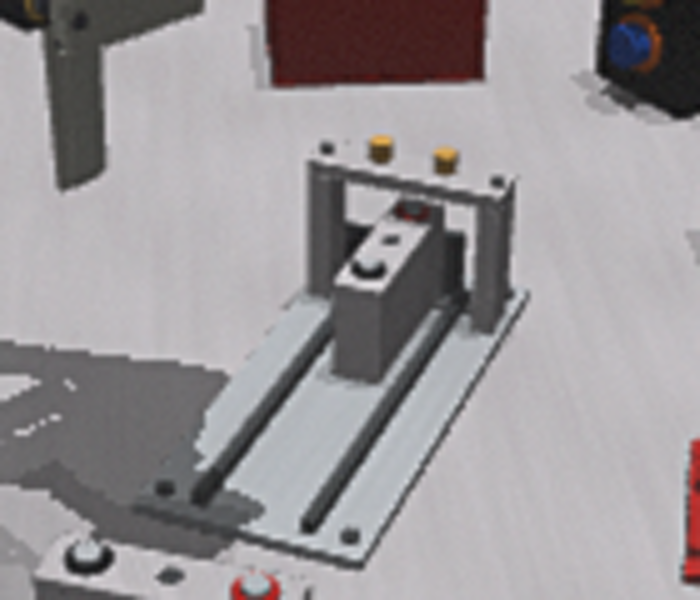

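View pics/top6.png

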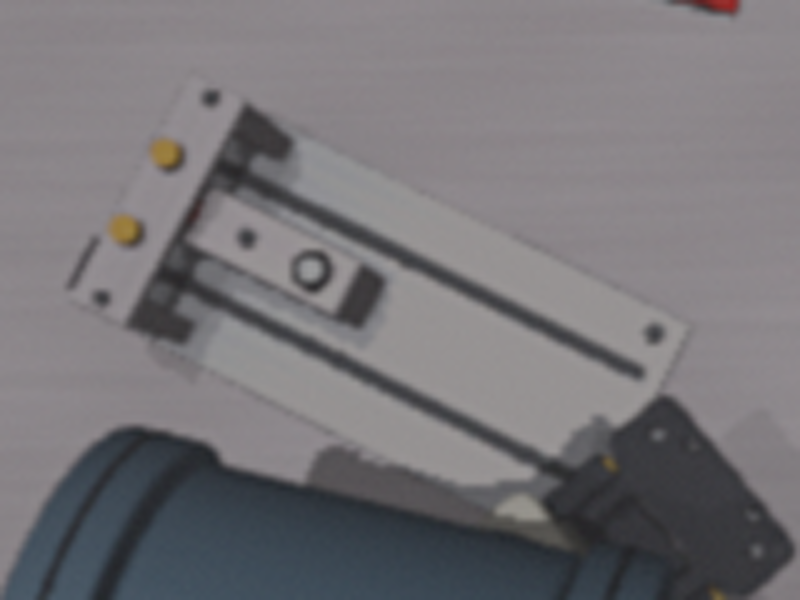

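```bash
python3 -c "
from cell import robot
print(robot.hand_in())"
```

```text
the job is handed in; nothing more can be done
None
```

The slim cell is seated in the weld fixture against the end stop and released, and I handed the job in at about 14.5 s of the 46 s allowed. No verdict is reported.

I gripped the cell 35 mm behind its centre and lifted it over the tall cell. I set it down in the open end of the lane, slid it under the bridge until the wrist read about 6 N at the stop, let go and backed away.

Last checks in the nest frame:

| Check | Top camera | Side camera | Limit |
|---|---|---|---|
| Centre along the lane, taken from the rear edge | about -2 mm | about -3.5 mm | ±12 mm |
| Centre sideways | about -2.5 mm | about -0.7 mm | ±15 mm |
| Angle to the lane | under 1° | under 2° | 12° |
| Height of the cell's top (expected 72 mm) | 73.4 mm | about 71.5 mm | ±6 mm |

- **Upright and clear:** the pictures show the cell standing upright between the rails with its front under the bridge. The gripper is well away from it, and there was no force left at release.
- **Other cells:** both bystanders show up within 1 to 3 pixels of where they started. I did not re-measure their positions in millimetres.
- **Disagreements:** the two cameras differed by about 4 mm in world y throughout, so I used the average for moving the arm. Contact with the stop came about 2 mm earlier than planned, which is within calibration error.

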